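# Put soap, scrub brush and measuring cup back in their own places

### The arm

A 6-joint arm with a two-finger parallel gripper is mounted at the origin on the work surface. World frame = base frame: x ahead of the robot, y to its left, z up, the work surface at z = 0. Lengths are in mm, angles in rad, forces in N, time in s.
With the tool pointing down it reaches from about 325 to 875 mm from the base axis. Payload 4.4 kg.
Tool frame: the origin (TCP) lies on the centre line of the jaws, within the pads' length; the fingertips stand ahead of it and the grasp point (between the pads) lies 6 mm ahead of it (ctrl.tcp_to_tips is the z of the fingertips in the tool frame, in mm); z points along the fingers, y is the line along which they close (so a half turn about z gives the same grasp; the last joint's range is limited). The gripper opens to 85 mm and grips with 20 to 120 N. Pads are 22 mm wide; open, the fingers measure 114 mm over their backs; the gripper's body (76 mm by 85 mm) begins 54 mm behind the grasp point. The pads swing forward as they close: fully open they stand 13 mm farther back than shut.
Start: joints at [1.063, 0.207, 1.542, -0, 1.393, -0.15], TCP at [200.844, 538.785, 256.282] pointing down, gripper open.
Joint ranges: [-2.73, 2.73], [-0.86, 2.22], [0.23, 2.46], [-1.11, 4.25], [0.08, 2.63], [-2.82, 2.82]. Speed limits (rad/s): [2.79, 2.79, 3.14, 3.14, 3.14, 3.14].

### API

Orientations are given as a 3x3 rotation matrix whose columns are the frame's x, y, z axes.
In Python, from plant import ctrl, sensors, optics gives the robot as it stands. Calls block until the motion is done:
- ctrl.move_ptp(position, orientation): joint-space move of the TCP to a pose.
- ctrl.move_l(position, rot=None, vel=150, threshold=None): straight line of the TCP; rot=None keeps the orientation; vel is the mean speed in mm/s. With threshold (N) it stops when the force on the tool has changed by that much, and returns True; else False.
- ctrl.set_joints(angles): joint-space move.
- ctrl.gripper_to(opening, force=None): finger opening in mm; force is the grip in N (None keeps the last); returns when the fingers have stopped.
- ctrl.hold(seconds).
- ctrl.solve_ik(position, orientation): joint angles nearest the present ones, or None.
- sensors.read_state(): the state.
- optics.grab_frame(name): name is "scene" or "top" or "wrist"; returns (picture, depth): 384x512x3 uint8, red, green, blue; 384x512 float32, mm along the optical axis (not along the pixel's ray), 0 where there is no reading.
- optics.camera_params(name): a dict with "mtx" (3x3 intrinsics, pixels), "R" (3x3) and "t" (3): a world point X has camera coordinates R X + t; the wrist camera has in their place "T_tool_cam" (4x4, takes a point from camera to tool coordinates, whose origin is the TCP and whose axes are the flange's). Camera axes: x right, y down, z forward; pixel columns grow to the right and rows downward; lengths in mm; the calibration is good to about 2 mm. A picture is of the moment at which its call begins: read the wrist's pose just before it. camera_params takes no time and is no camera call.
A pose or a line that the arm cannot do raises ctrl.MotionError and nothing moves.
- ctrl.finish_job(): hands the job in; it is judged then, once.
The state is a dict: "t": time; "q": joint angles; "qvel": joint speeds; "tau": joint torques, N m; "eef_pos": TCP position; "eef_rot": TCP orientation; "force": force on the tool from outside, world axes, zero at the start; "wrist_torque": the same for the moment, N m; "grip_width": finger opening in mm; "grasp_force": force on a finger pad.
Only numpy, scipy, OpenCV 4.12 (cv2) and the standard library are available. Lean on these libraries where they do the work, as an engineer would, in place of code of your own. Each camera call takes 0.05 s, during which the arm holds its last target. There are 200 camera calls.

### The job

The bar of soap, the scrub brush and the measuring cup on the drainboard have ended up in each other's places. Put the soap in the ceramic soap dish and the brush, bristles down, in the steel tray, both lying flat and lengthwise, and stand the cup upright on the black lid of the closed tub, each in the middle of its place; the bare rubber mat is free for setting something aside. Set the things down rather than dropping them, and leave the dish, tray, tub and everything else where they stand.

Things in the scene. Friction and masses are not known exactly. Their poses are not given: they have to be found in the camera images.
- soap: Bar of laundry soap, pale cream, rounded block 52 (x) x 80 (y) x 30 high mm, about 130 g. Origin: centre of underside, z up. At the start it lies on the black lid of the tub. Grip it across its 52 mm width (along its x).
- brush: Wooden scrub brush lying bristles down: 105 mm long (its y), 44 mm wide (its x), 40 mm high in all; the wooden back is the upper 18 mm, the stiff bristle block below it is 36 x 96 mm. About 120 g. Origin: centre of underside, z up. At the start it lies in the soap dish. Grip the wooden back across its 44 mm width (along its x).
- cup: White plastic measuring cup, upright, 70 mm high, outside diameter 58 mm at the foot, 62 mm at the rim, about 60 g. A loop handle points along its +y, reaching 59 mm from the cup's axis, 14 to 67 mm above the foot; a small spout faces the other way. Origin: centre of underside, z up. At the start it stands in the steel tray. Grip the body across its x, clear of the handle.
- soap_dish: White ceramic soap dish, rectangular, 98 (x) x 140 (y) mm outside, 84 x 126 mm inside, rim 18 mm high; the drain ribs on which things rest are 10 mm above its underside. Loose, 450 g. Origin: centre of underside, z up. The soap's proper place: soap lengthwise (soap y along dish y, either way round).
- tub: Closed white plastic tub with a black flip-top lid, 110 (x) x 150 (y) mm; the lid's flat top is 92 mm above the underside, with a thin moulded circle in its middle; a thumb tab sticks out 10 mm on its -x side, a hinge on its +x side. The lid stays shut. Loose, 1.4 kg. Origin: centre of underside, z up. The cup's proper place: standing on the middle of the lid, handle any way.
- tray: Shallow stainless steel sink tray with drain slots, 92 (x) x 152 (y) mm outside, 86 x 146 mm inside, rim 12 mm high, floor 3 mm above its underside. Loose, 300 g. Origin: centre of underside, z up. The brush's proper place: bristles down, lengthwise (brush y along tray y, either way round).
- mat: Bare dark ribbed rubber mat, 120 (x) x 160 (y) mm, 4 mm thick, fixed. Origin: centre of underside, z up. Nothing belongs on it: the free spot for setting a thing aside.
- clothespin: Loose wooden spring clothespin lying on the drainboard, 74 mm long (its y), 13 mm wide, 10 mm high. Bystander. Origin: centre of underside, z up. 
- stopper: Black rubber sink stopper, 48 mm across, 18 mm high, with a small brass ring on top (28 mm in all). Bystander. Origin: centre of underside, z up. 
- jar: Glass jar full of clothespins, 72 mm across, 120 mm high with the pins. Bystander. Origin: centre of underside, z up. (Unlisted bystanders stand along the edges: bottles and a carton up to 230 mm high at x above 0.8 m, an orange bucket 245 mm high at y above 0.52 m, a grey basin 120 mm high at y below -0.48 m.)
There are look-alikes about, which are no part of the job. Of the things like the tray, leave any that is yellow; of the rest the smaller one is meant. Of the things that look like the soap_dish, the middle-sized one is meant.

How it is judged:
By the outcome, as a careful person would: the job done as asked, in the order asked, and still so for the second after the job is handed in, with the robot touching nothing.
It also fails if it takes over 120 s, if anything falls off the work surface, if the arm or the gripper's body presses on something with over 40 N, if the wrist force passes 120 N, or if a joint passes its speed limit or range.

## Working session

There is one attempt and no reset: what is moved stays moved. The work goes in short steps, each a Python script; the robot and the scene stay as the last script left them, time stands still between calls to the robot, and variables do not carry over. Pictures are saved under pics/ and viewed, at most 14 in all, crops included, and the job is handed in when it is done.

```bash
mkdir -p pics; ls
cat > h.py <<'E'
import numpy as np, cv2
from plant import ctrl, sensors, optics
def save(n,img): cv2.imwrite(f'pics/{n}.png',cv2.cvtColor(img,cv2.COLOR_RGB2BGR))
def cloud(name,d):
    p=optics.camera_params(name);K=p['mtx'];v,u=np.mgrid[:384,:512]
    c=np.stack([(u-K[0,2])/K[0,0]*d,(v-K[1,2])/K[1,1]*d,d],-1)
    if 'R' in p: return (c-p['t'])@p['R']   # R^T(c-t)
    s=sensors.read_state();T=p['T_tool_cam'];c=c@T[:3,:3].T+T[:3,3]
    return c@np.array(s['eef_rot']).T+s['eef_pos']
E
python3 - <<'E'
from h import *
for n in('top','scene'):
    a,d=optics.grab_frame(n); np.savez(f'{n}0.npz',a=a,d=d,P=cloud(n,d)); save(n+'0',cv2.resize(a,(800,600)))
    p=optics.camera_params(n);print(n,p['mtx'].round(1).tolist(),(-p['R'].T@p['t']).round(0))
print(sensors.read_state()['t'],ctrl.tcp_to_tips)
E
```

```text
pics
top [[414.8, 0.0, 254.3], [0.0, 414.8, 199.6], [0.0, 0.0, 1.0]] [ 173. -132. 1659.]
scene [[477.5, 0.0, 260.4], [0.0, 477.5, 196.5], [0.0, 0.0, 1.0]] [1661.  107.  905.]
0.1 25.0
```

View pics/top0.png

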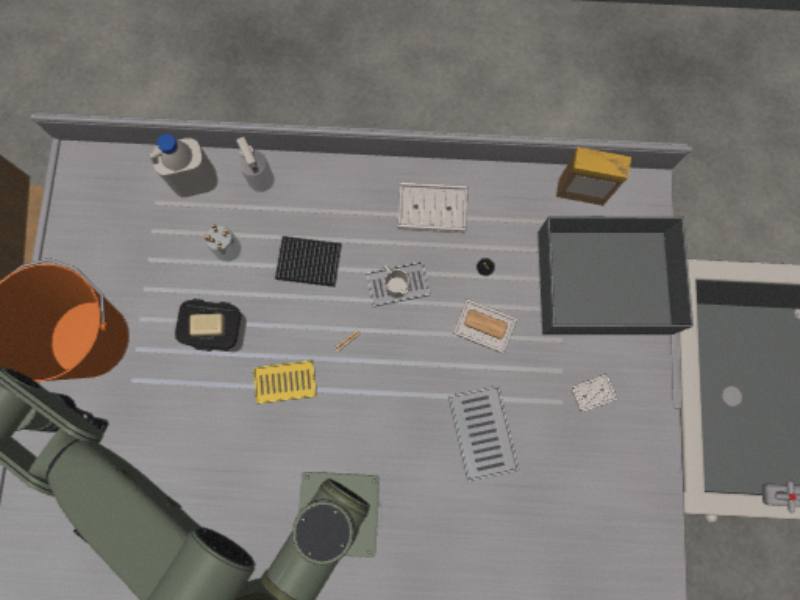

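View pics/scene0.png

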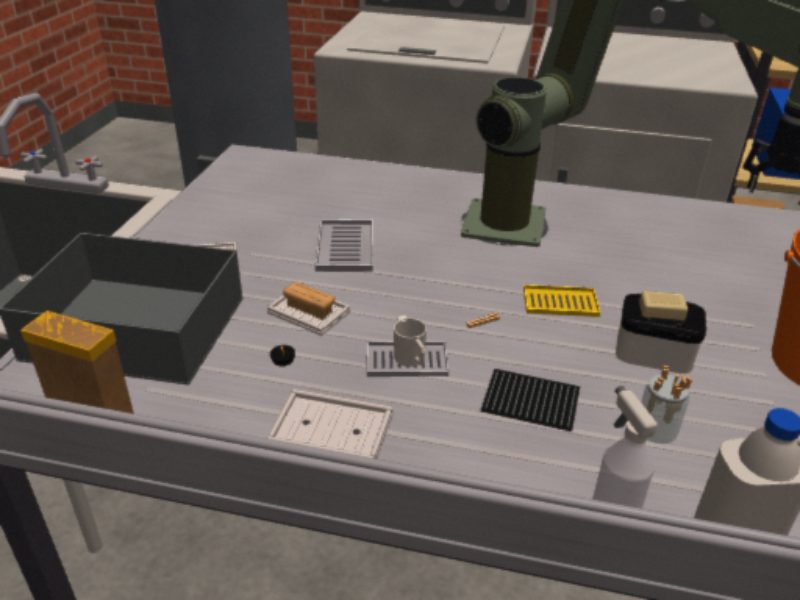

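Top view (800x600): soap on the black tub at (208,325); brush in the middle-sized dish at (487,323); cup in the smaller steel tray at (398,284), handle up-left; mat at (309,261). Look-alikes are the big dish at (433,207), the small dish at (594,392), the big tray at (483,433) and the yellow tray at (285,382). Next I'll get rough positions, then wrist close-ups.

Run:
```python
from h import *
z=np.load('top0.npz');P=z['P']
for n,u,v in [('soap',208,325),('brush',487,323),('cup',398,284),('mat',309,261),('bigdish',433,207),('smalldish',594,392),('pin',347,341),('stopper',485,267),('board',350,400)]:
    x,y=int(u*.64),int(v*.64);print(n,np.median(P[y-1:y+2,x-1:x+2].reshape(-1,3),0).round(0))
R=np.array([[0,1,0],[1,0,0],[0,0,-1.]])
def down(a): # tool y axis at world angle a
    y=np.array([np.cos(a),np.sin(a),0]);zz=np.array([0,0,-1.]);return np.stack([np.cross(y,zz),y,zz],1)
p=optics.camera_params('wrist');print(p['mtx'].round(0).tolist(),p['T_tool_cam'].round(2).tolist())
s=sensors.read_state();print(np.round(s['eef_rot'],2))
for a in np.radians([-60,-30,0,30,60,90,120]):
    print(a,[ (None if (q:=ctrl.solve_ik(xy+[z],down(a))) is None else round(q[5],2)) for xy,z in (([480,300],330),([480,-190],280),([560,-30],280),([610,120],280))])
```

```text
soap [433. 333. 121.]
brush [ 487. -344.   53.]
cup [ 589. -114.    2.]
mat [636. 124.   4.]
bigdish [ 804. -200.   13.]
smalldish [ 332. -627.    7.]
pin [428.   6.  12.]
stopper [ 644. -341.   19.]
board [278. -11.  -0.]
[[303.0, 0.0, 247.0], [0.0, 303.0, 190.0], [0.0, 0.0, 1.0]] [[-0.0, -0.94, -0.33, 84.15], [1.0, -0.0, -0.0, -0.57], [-0.0, -0.33, 0.94, -116.74], [0.0, 0.0, 0.0, 1.0]]
[[-0.94  0.35 -0.  ]
 [ 0.35  0.94 -0.  ]
 [ 0.   -0.   -1.  ]]
-1.0471975511965976 [np.float64(1.45), np.float64(0.5), np.float64(0.84), np.float64(1.1)]
-0.5235987755982988 [np.float64(0.93), np.float64(-0.02), np.float64(0.32), np.float64(0.58)]
0.0 [np.float64(0.41), np.float64(-0.54), np.float64(-0.21), np.float64(0.06)]
0.5235987755982988 [np.float64(-0.12), np.float64(-1.07), np.float64(-0.73), np.float64(-0.47)]
1.0471975511965976 [np.float64(-0.64), np.float64(-1.59), np.float64(-1.26), np.float64(-0.99)]
1.5707963267948966 [np.float64(-1.17), np.float64(-2.12), np.float64(-1.78), np.float64(-1.52)]
2.0943951023931953 [np.float64(-1.69), np.float64(-2.64), np.float64(-2.3), np.float64(-2.04)]
```

```bash
cat >> h.py <<'E'
def down(a):
    y=np.array([np.cos(a),np.sin(a),0]);z=np.array([0,0,-1.]);return np.stack([np.cross(y,z),y,z],1)
def look(n,k='wrist'):
    s=sensors.read_state(); a,d=optics.grab_frame(k)
    P=cloud(k,d); np.savez(n+'.npz',a=a,d=d,P=P); save(n,a); return a,P
E
python3 - <<'E'
from h import *
ctrl.move_l([201,539,330])
for n,x,y,z in (('wtub',430,333,310),('wcup',587,-107,250),('wdish',487,-340,250)):
    ctrl.move_ptp([x,y,z],down(0)); ctrl.hold(.2); look(n); s=sensors.read_state(); print(n,s['t'],np.round(s['eef_pos'],1))
ims=[cv2.imread(f'pics/{n}.png') for n in('wtub','wcup','wdish')]
cv2.imwrite('pics/m1.png',cv2.resize(np.vstack([np.hstack(ims[:2]),np.hstack([ims[2],ims[2]*0])]),(800,600)))
E
```

```text
wtub 2.1667 [429.4 333.9 310.1]
wcup 4.1333 [ 587.1 -106.1  250.2]
wdish 5.375 [ 487.8 -338.8  250. ]
```

View pics/m1.png

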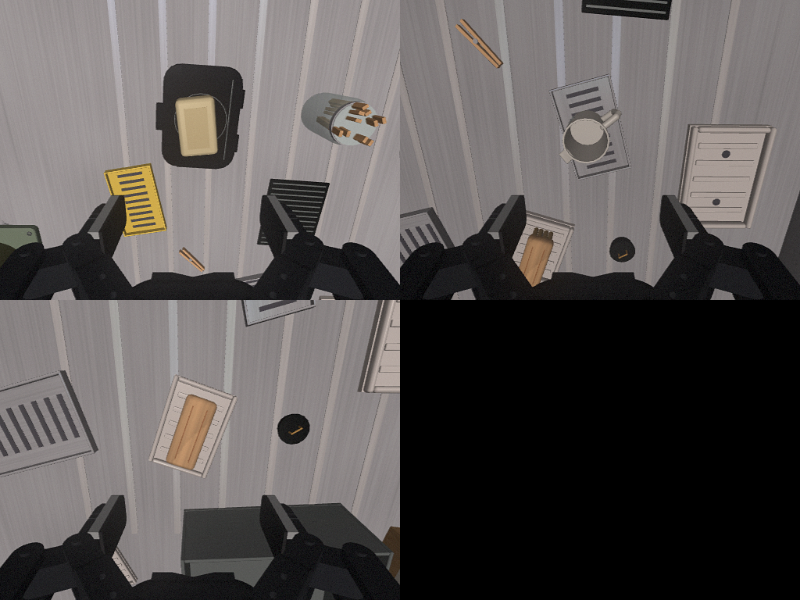

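Bottom-left is the brush in its dish, at view pixel (192,430). Top-right is the cup in its tray at (588,135), with the handle toward about +35°. Top-left is the soap on the lid at (197,125), with the hinge on the right and the tab on the left. Now I'll measure from the masks and clouds.

```bash
cat >> h.py <<'E'
def rect(P,m,near,lab,rad=120,k=3):
    m=m&(np.hypot(P[...,0]-near[0],P[...,1]-near[1])<rad)
    m=cv2.morphologyEx(m.astype(np.uint8),cv2.MORPH_OPEN,np.ones((k,k)))if k else m.astype(np.uint8)
    _,L,S,_=cv2.connectedComponentsWithStats(m)
    if len(S)<2: print(lab,'none');return
    m=L==1+S[1:,4].argmax(); q=P[m]
    (cx,cy),(w,h),a=cv2.minAreaRect(q[:,:2].astype(np.float32))
    if w>h: w,h,a=h,w,a+90     # a = angle of short axis
    a=(a+90)%180-90
    print(f'{lab}: c=({cx:.1f},{cy:.1f}) short={w:.1f} long={h:.1f} xang={a:.1f} z50={np.median(q[:,2]):.1f} n={m.sum()}')
    return cx,cy,a
E
cat > meas.py <<'E'
from h import *
def L(n): z=np.load(n+'.npz');a=z['a'];return a,z['P'],cv2.cvtColor(a,cv2.COLOR_RGB2HSV)
if __name__=='__main__':
    a,P,H=L('wtub');z=P[...,2];t=(433,333)
    rect(P,(z>112)&(z<135)&(H[...,2]>120),t,'soap'); rect(P,(z>80)&(z<102),t,'lid'); rect(P,(z>80)&(z<102),t,'lid-notab',k=25)
    a,P,H=L('wdish');z=P[...,2];t=(487,-344)
    rect(P,(z>42)&(z<60),t,'brush'); rect(P,(z>5)&(z<30),t,'dish',k=0);rect(P,(z>13)&(z<25),t,'dishrim',k=0)
    a,P,H=L('wcup');z=P[...,2];t=(585,-110)
    rect(P,(z>66)&(z<85),t,'cuprim',k=0); rect(P,(z>7)&(z<17),t,'trayrim',k=0); rect(P,(z>40)&(z<85),t,'cup',k=0)
    q=P[(np.hypot(P[...,0]-t[0],P[...,1]-t[1])<90)&(z>66)&(z<85)]
    print('board z',[np.median(L(n)[1][5:60,5:100,2]) for n in('wtub','wdish','wcup')])
E
python3 meas.py
```

```text
soap: c=(434.8,340.2) short=50.5 long=78.2 xang=5.4 z50=121.1 n=3479
lid: c=(437.1,344.6) short=124.5 long=150.7 xang=-3.8 z50=91.1 n=9191
lid-notab: c=(478.7,335.4) short=29.9 long=45.9 xang=2.1 z50=91.3 n=1033
brush: c=(484.3,-344.7) short=44.0 long=103.5 xang=-19.1 z50=48.9 n=3618
dish: c=(484.7,-347.4) short=98.2 long=139.6 xang=-19.2 z50=8.4 n=5661
dishrim: c=(484.8,-347.4) short=98.2 long=139.5 xang=-19.2 z50=16.5 n=2140
cuprim: c=(578.9,-110.7) short=61.3 long=79.3 xang=-16.8 z50=71.4 n=889
trayrim: c=(575.5,-77.6) short=70.0 long=92.1 xang=-75.3 z50=10.8 n=515
cup: c=(580.5,-108.1) short=61.1 long=87.9 xang=-22.2 z50=66.1 n=1766
board z [np.float64(-1.1471986505741825), np.float64(-1.015387897522885), np.float64(-0.9542405059190457)]
```

```bash
cat >> h.py <<'E'
from scipy.optimize import least_squares
def cupfit(P,t,z0,lab='cup'):
    z=P[...,2]; q=P[(np.hypot(P[...,0]-t[0],P[...,1]-t[1])<75)&(z>z0+66)&(z<z0+76)][:,:2]
    # outermost point per bearing, robust circle of known radius
    c=np.array(t[:2],float)
    for _ in range(5):
        r=np.hypot(*(q-c).T);b=np.floor(np.degrees(np.arctan2(*(q-c).T[::-1]))/6).astype(int)
        e=np.array([q[b==k][r[b==k].argmax()] for k in np.unique(b)])
        c=least_squares(lambda p:np.hypot(*(e-p[:2]).T)-p[2],[*c,31],loss='cauchy',f_scale=1,bounds=([-2e3,-2e3,28],[2e3,2e3,34])).x;rr=c[2];c=c[:2]
    r=np.hypot(*(q-c).T);h=q[r>40].mean(0)-c if (r>40).any() else np.array([np.nan,0])
    an=np.degrees(np.arctan2(h[1],h[0]));print(lab,'c',c.round(1),'r',rr.round(1),'handle ang',an.round(1),'rmax',r.max().round(1),(r>40).sum());return c[0],c[1],an
E
python3 - <<'E'
from meas import *
a,P,H=L('wcup');cupfit(P,(583,-112),0.5)
z=P[...,2];rect(P,(z>5)&(z<17),(585,-110),'tray',k=0)
t=(583,-110);m=(z>6)&(z<17)&(np.hypot(P[...,0]-t[0],P[...,1]-t[1])<95);q=P[m][:,:2].astype(np.float32);print(cv2.minAreaRect(q))
a,P,H=L('wtub');z=P[...,2];q=P[(z>80)&(z<102)&(np.hypot(P[...,0]-433,P[...,1]-333)<110)][:,:2]
v=np.radians(5.4)
for dv in(3,5.4,8):
    v=np.radians(dv);l=(q-[433,333])@np.array([[np.cos(v),-np.sin(v)],[np.sin(v),np.cos(v)]]);e=lambda s:(l[:,0][np.abs(l[:,1]-s)<3].min(),l[:,0][np.abs(l[:,1]-s)<3].max())
    print(dv,[np.round(e(s),1) for s in(-50,-35,30,50,60)],np.round([np.percentile(l[:,1],.2),np.percentile(l[:,1],99.8)],1))
a,P,H=L('wdish');t=(487,-344)
E
```

```text
cup c [ 577.7 -114.5] r 30.5 handle ang 38.0 rmax 51.4 36
tray: c=(577.6,-121.6) short=40.1 long=53.1 xang=89.1 z50=5.8 n=703
((585.9301147460938, -117.39334106445312), (92.12232208251953, 152.17929077148438), 14.636670112609863)
3 [array([-48.6,  54.8]), array([-52.5,  61.4]), array([-54.6,  69.8]), array([-43.3,  71.7]), array([-42.4,  68. ])] [-64.5  88. ]
5.4 [array([-48.5,  53. ]), array([-54.5,  59.8]), array([-53.8,  71. ]), array([-41.5,  72.3]), array([-40. ,  70.5])] [-65.3  88.6]
8 [array([-49.9,  51.9]), array([-56.1,  59.7]), array([-52.8,  72.2]), array([-39.7,  72.5]), array([-37.7,  71.9])] [-66.6  89.1]
```

```bash
cat >> h.py <<'E'
def st(l=''):
    s=sensors.read_state();print(l,'t',round(s['t'],1),'pos',np.round(s['eef_pos'],1),'F',np.round(s['force'],1),'w',round(float(s['grip_width']),1),'gf',np.round(s['grasp_force'],1));return s
def pick(x,y,z,a,f=35,up=230,op=85):
    a=np.radians(a);ctrl.gripper_to(op);ctrl.move_ptp([x,y,up],down(a));ctrl.move_l([x,y,z+40],vel=200);ctrl.move_l([x,y,z],vel=70);ctrl.hold(.2);st('at')
    ctrl.gripper_to(0,f);ctrl.hold(.2);st('grip');ctrl.move_l([x,y,z+15],vel=50);ctrl.move_l([x,y,up],vel=200);ctrl.hold(.2);st('up')
def place(x,y,z,a,up=230,op=85,th=4):
    a=np.radians(a);ctrl.move_ptp([x,y,up],down(a));ctrl.move_l([x,y,z+30],vel=200);ctrl.move_l([x,y,z+4],vel=60);ctrl.hold(.3)
    s0=sensors.read_state();hit=ctrl.move_l([x,y,z-4],vel=15,threshold=th);s=st('down hit=%s'%hit);print('dF',np.round(np.array(s['force'])-s0['force'],1))
    ctrl.gripper_to(op);ctrl.hold(.3);st('open');z1=s['eef_pos'][2]
    ctrl.move_l([x,y,z1+40],vel=80);ctrl.move_l([x,y,up],vel=200)
E
python3 - <<'E'
from h import *
pick(577.7,-114.5,51,-52,30)
look('w2')
E
```

```text
at t 8.6 pos [ 578.2 -114.7   51.6] F [-0.2  0.2  0.3] w 84.6 gf 0.0
grip t 9.1 pos [ 578.1 -114.6   51.5] F [-0.8  0.3  4.4] w 59.8 gf 32.5
up t 10.7 pos [ 576.8 -114.2  228.1] F [-0.3  0.4 -0.9] w 59.8 gf 32.4
```

Run:
```python
from h import *
place(636,122,53.5,-52)
ctrl.move_ptp([610,0,290],down(0));ctrl.hold(.2);look('w3')
from meas import L
a,P,H=L('w3');cupfit(P,(636,122),3);z=P[...,2];t=(586,-117)
rect(P,(z>5)&(z<17),t,'tray',k=0)
m=(z>5)&(z<17)&(np.hypot(P[...,0]-t[0],P[...,1]-t[1])<95);print(cv2.minAreaRect(P[m][:,:2].astype(np.float32)))
print(sensors.read_state()['t'])
```

```text
down hit=True t 13.9 pos [636.2 122.   52.5] F [-0.7  0.2  4.3] w 59.4 gf 32.6
dF [-1.  -0.5  4.4]
open t 14.6 pos [635.1 122.   51.3] F [0.5 0.5 0.4] w 84.8 gf 0.0
cup c [636.3 121.7] r 30.6 handle ang 38.3 rmax 49.5 8
tray: c=(586.0,-117.0) short=92.2 long=152.3 xang=14.7 z50=10.7 n=915
((586.0181274414062, -117.01371765136719), (92.15604400634766, 152.31329345703125), 14.744091987609863)
17.3917
```

View pics/w3.png

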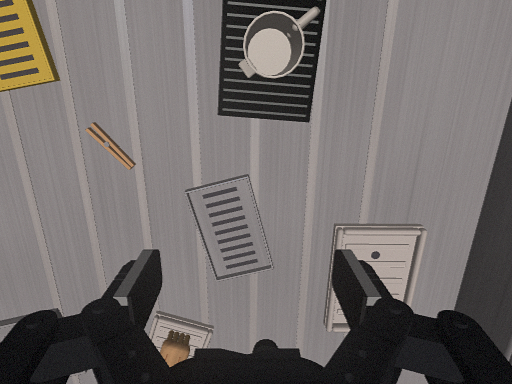

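The cup stands upright on the mat at (270,45), and the tray is empty at (230,228), measuring 92.2 x 152.3, which matches the given size. Next I'll move the brush to the tray.

Run:
```python
from h import *
from meas import L
pick(484.3,-344.9,51,-19.1,45)
place(586,-117.2,44,14.7)
ctrl.move_ptp([560,-230,310],down(0));ctrl.hold(.2);look('w4')
a,P,H=L('w4');z=P[...,2]
rect(P,(z>35)&(z<52),(586,-117),'brush');t=(586,-117)
m=(z>5)&(z<17)&(np.hypot(P[...,0]-t[0],P[...,1]-t[1])<95);print('tray',cv2.minAreaRect(P[m][:,:2].astype(np.float32)))
rect(P,(z>5)&(z<30),(485,-347),'dish',k=0)
print(sensors.read_state()['t'])
```

```text
at t 20.8 pos [ 484.7 -345.3   51.6] F [ 0.6 -0.7  0.1] w 85.2 gf 0.0
grip t 21.4 pos [ 484.6 -345.2   51.4] F [-0.3 -1.4  2.3] w 43.2 gf 47.7
up t 23.0 pos [ 483.6 -344.2  228.1] F [-0.8 -0.3 -1.4] w 43.2 gf 47.3
down hit=True t 26.2 pos [ 586.4 -117.4   44.4] F [-0.7  0.   4.6] w 43.1 gf 47.9
dF [-0.5 -0.1  6. ]
open t 27.0 pos [ 585.1 -116.9   43.1] F [ 0.7 -0.6 -0.1] w 84.8 gf 0.0
brush: c=(586.6,-118.1) short=44.1 long=105.0 xang=14.6 z50=42.3 n=3536
tray ((586.6912841796875, -117.61094665527344), (92.30121612548828, 152.07345581054688), 14.588800430297852)
dish: c=(485.1,-347.2) short=98.2 long=140.1 xang=-19.1 z50=8.4 n=5654
29.4083
```

View pics/w4.png

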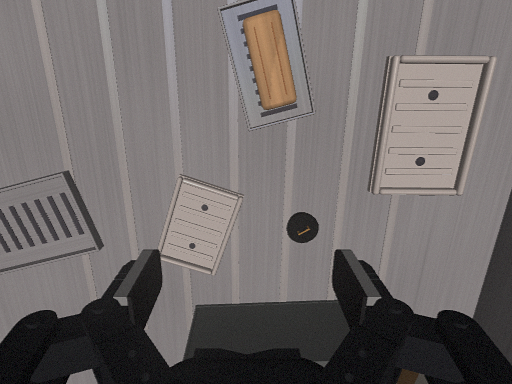

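The brush is centred in the tray at (270,60), flat and aligned. The dish is empty at (202,222). Next is the soap.

Run:
```python
from h import *
from meas import L
pick(434.8,340.2,127,5.4,45,up=270)
ctrl.move_ptp([450,250,330],down(0));ctrl.hold(.2);look('w5')
place(485.2,-347.3,45.5,-19.1)
ctrl.move_ptp([487,-335,270],down(0));ctrl.hold(.2);look('w6')
a,P,H=L('w6');z=P[...,2]
rect(P,(z>32)&(z<48),(485,-347),'soap');rect(P,(z>13)&(z<25),(485,-347),'dish',k=0)
print(sensors.read_state()['t'])
save('m2',np.hstack([L('w5')[0],L('w6')[0]])[:,:,:])
cv2.imwrite('pics/m2.png',cv2.resize(cv2.imread('pics/m2.png'),(800,300)))
```

```text
at t 33.3 pos [435.2 340.4 127.6] F [-0.6  0.6  0.7] w 85.2 gf 0.0
grip t 33.9 pos [435.2 340.4 127.5] F [ 0.2 -0.4  4. ] w 50.9 gf 49.6
up t 35.4 pos [433.9 339.7 267.9] F [ 0.   0.  -1.2] w 50.9 gf 49.1
down hit=True t 40.5 pos [ 485.4 -347.5   45.5] F [-1.1  0.9  4.9] w 50.4 gf 49.7
dF [-0.6  0.4  5.8]
open t 41.2 pos [ 484.6 -346.7   44.4] F [-0.3  0.4  0.3] w 84.9 gf 0.0
soap: c=(485.3,-348.5) short=52.0 long=80.4 xang=-18.9 z50=39.4 n=2759
dish: c=(485.0,-347.5) short=98.0 long=139.6 xang=-19.2 z50=16.8 n=1969
43.4333
```

View pics/m2.png

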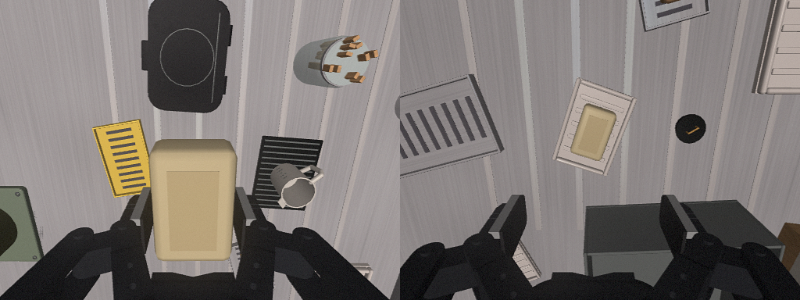

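The soap lies centred and aligned in the dish at (594,133). The lid is clear, with its circle visible at (188,57). I'll take a fresh look at the lid and the cup.

Run:
```python
from h import *
from meas import L
ctrl.move_ptp([500,-150,300],down(0))
ctrl.move_ptp([440,310,330],down(0));ctrl.hold(.3);a,P=look('w7');z=P[...,2]
near=(np.hypot(P[...,0]-437,P[...,1]-340)<110)
cx,cy,an=rect(P,(z>80)&(z<102),(437,340),'lid',k=3)
rect(P,(z>80)&(z<102),(437,340),'lid open',k=35)
q=P[(z>86)&(z<98)&near][:,:2];v=np.radians(an);l=(q-[cx,cy])@np.array([[np.cos(v),-np.sin(v)],[np.sin(v),np.cos(v)]])
for s in range(-65,66,10):
    e=l[np.abs(l[:,1]-s)<3,0];print(s,e.min().round(1),e.max().round(1),end=' | ')
g=cv2.cvtColor(a,cv2.COLOR_RGB2GRAY).copy();m=cv2.erode(((z>86)&(z<98)&near).astype(np.uint8),np.ones((9,9)))
th=cv2.subtract(g,cv2.medianBlur(g,9));w=(th>6)&(m>0);e=P[w][:,:2];print(w.sum())
e=e[np.hypot(*(e-[cx,cy]).T)<50]
for _ in range(1):
    r=least_squares(lambda p:np.hypot(*(e-p[:2]).T)-p[2],[cx,cy,33],loss='cauchy',f_scale=1);print('circle',r.x.round(1),np.median(np.abs(r.fun)).round(2),len(e))
cupfit(P,(636,122),3)
ctrl.move_ptp([610,60,290],down(0));ctrl.hold(.2);a,P=look('w8');cupfit(P,(636,122),3)
```

```text
lid: c=(436.8,345.1) short=124.7 long=150.5 xang=-3.8 z50=91.1 n=12403
lid open: c=(421.5,393.6) short=48.3 long=52.2 xang=89.9 z50=91.2 n=1945
-65 -47.4 52.6 | -55 -51.2 56.6 | -45 -51.2 62.0 | -35 -51.3 62.3 | -25 -51.6 62.3 | -15 -60.5 57.8 | -5 -61.8 58.0 | 5 -61.8 58.0 | 15 -60.6 57.3 | 25 -52.2 62.3 | 35 -51.3 62.3 | 45 -51.4 62.2 | 55 -51.7 57.4 | 65 -48.4 53.8 | 478
circle [440.2 345.2  37.4] 0.68 302
cup c [635.2 122.3] r 30.7 handle ang 37.4 rmax 49.5 4
cup c [636.1 121.5] r 30.5 handle ang 38.7 rmax 48.7 2
```

View pics/w7.png

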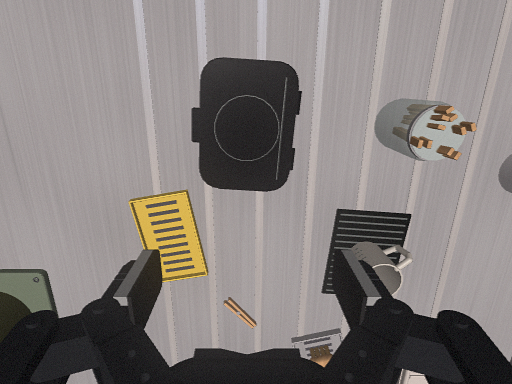

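The lid centre from the body edges is (440.0,344.9) and from the moulded circle (440.2,345.2), so they agree. The cup is upright on the mat, so it can go to the lid.

Run:
```python
from h import *
pick(636.2,121.7,52,-52,30,up=290)
place(440,345.1,141,-52,up=290,th=3)
ctrl.move_ptp([440,270,350],down(0));ctrl.hold(.3);a,P=look('w9');z=P[...,2]
cupfit(P,(440,345),91.5)
rect(P,(z>80)&(z<102),(437,340),'lid',k=3)
ctrl.move_ptp([300,250,380],down(0));ctrl.hold(.3)
a,d=optics.grab_frame('scene');save('end',cv2.resize(a,(800,600)))
st()
```

```text
at t 50.9 pos [636.8 121.7  52.7] F [0.5 0.4 0.3] w 85.0 gf 0.0
grip t 51.5 pos [636.5 121.8  52.5] F [-0.6  0.3  3.1] w 59.8 gf 32.5
up t 53.4 pos [635.6 121.7 288.4] F [ 0.3  0.5 -0.6] w 59.4 gf 32.4
down hit=True t 56.5 pos [440.2 345.2 140.4] F [ 0.  -0.1  4.3] w 59.6 gf 32.5
dF [-0.7 -1.2  4.7]
open t 57.2 pos [439.3 344.8 139.4] F [-1.2 -0.4 -0.3] w 84.9 gf 0.0
cup c [439.9 345.4] r 30.5 handle ang 37.9 rmax 41.6 2
lid: c=(437.5,345.1) short=123.7 long=150.3 xang=-3.7 z50=91.2 n=8670
 t 60.9 pos [300.6 250.  379.5] F [ 0.1 -0.4  0.5] w 85.2 gf 0.0
```

View pics/end.png

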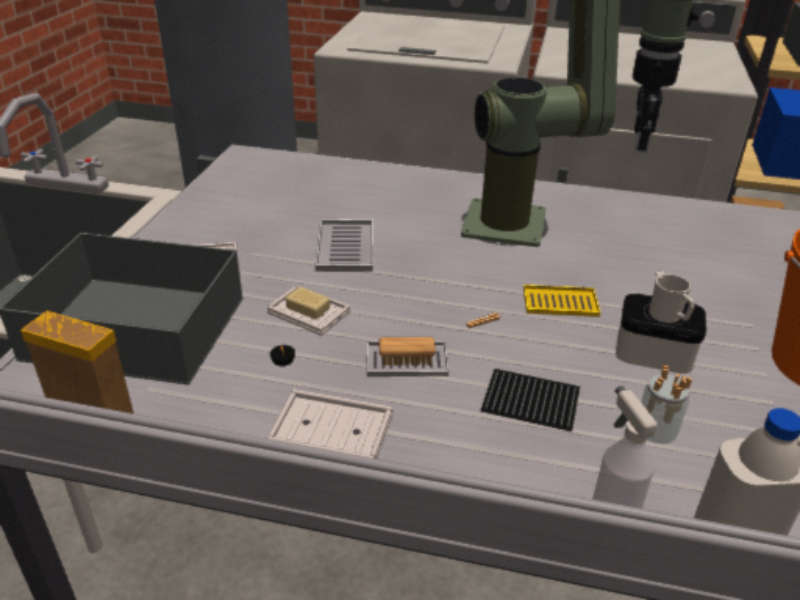

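View pics/w9.png

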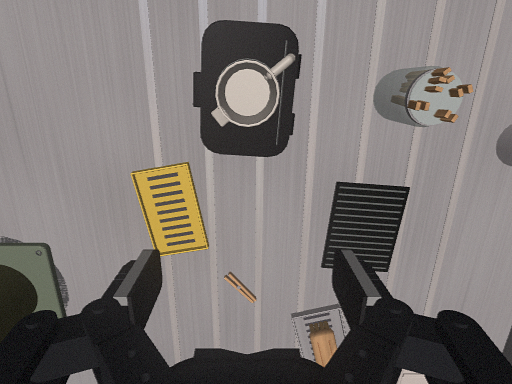

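The end view shows the soap in the dish (308,302), the brush bristles down in the tray (407,352), and the cup upright on the lid (670,297). The wrist view shows the cup centred on the lid at (247,93). Everything else is where it stood and the robot is clear.

```bash
python3 -c "
from plant import ctrl
print(ctrl.finish_job())"
```

```text
the job is handed in; nothing more can be done
None
```

The job is handed in at about 61 s: soap in the dish, brush bristles down in the tray and cup upright on the lid, each measured within about 1 mm of its centre, with the dish, tray and tub within 1 mm of where they stood and nothing else seen to move.

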